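Sweep the walnut shells into the waste tray and shut it

TASK

The walnuts are cracked and the hob-top board has to be cleared: with your fingertips, sweep the four empty walnut half-shells along the board and over its open end, so that they drop into the waste tray that stands pulled out below it. Then push the tray fully home under the board. Only push with the fingers, do not pick anything up, and leave the nutcracker, the dish of kernels and the bowl of whole nuts where they are.

Things in the scene. Friction and masses are not known exactly. Their poses are not given: they have to be found in the camera images.
- prep_board: Pale wooden board, 300 (x) x 420 (y) mm, that stands fixed on the pan supports of the hob; the origin is the centre of its underside (the feet), its flat top lies 68 mm above the origin. Its own +y points to the open end (roughly the robot's left). Lips 12 mm wide and 8 mm high run along the other three edges of the top; the +y edge has none. Below the top it is a hollow housing, open at +y, for the tray.
- board_edge (a point): Middle of the open +y edge of the board's flat top, 210 mm from the board's centre; axes as the board's.
- waste_tray (a joint): How far the waste tray is pulled out towards the board's +y, in m: 0 is fully home (front flush with the board's end, within 2 mm), 0.16 fully out; it starts between 0.11 and 0.15. It slides stiffly (about 2.5 N) and stays where it is left.
- tray_front (a point): Centre of the outer face of the tray's wooden front panel (264 mm wide, 40 mm high, 12 mm thick, face looking along +y of the board); the panel reaches 20 mm above and below this point, and its top lies 20 mm below the board's top. Axes as the board's.
- tray_floor (a point): Centre of the inner floor of the steel tray; inside it measures 248 (x) x 192 (y) mm and is 36 mm deep, axes as the board's. The part of it beyond the board's end is open to above.
- shell_1: Empty walnut half-shell lying dome up on the board, 34 mm across, 17 mm high, about 12 g; the origin is the centre of its flat underside, z up, its yaw means nothing. Its side is steep up to 6 mm above the board. All four are alike.
- shell_2: As shell_1.
- shell_3: As shell_1.
- shell_4: As shell_1.
- nutcracker: Steel lever nutcracker, loose, lying flat along the middle of the board between the shells: about 145 mm long (its own y; hinge at +y), 52 mm wide, 13 mm high; origin about its middle on the underside. Leave it.
- kernel_dish: Oval stoneware dish of walnut kernels, loose, 124 mm (its own y) x 80 mm (its own x), 12 mm high, with the kernels up to about 20 mm; origin at the centre of its underside, at the end of the board away from the tray. Leave it.
- nut_bowl: White bowl of whole walnuts, 144 mm across, nuts up to about 75 mm high, on the worktop to the right of the hob; origin at the centre of its underside. Leave it.

How it is judged (in metres and radians):
On the way, in this order (a step that is already met when the one before it is completed fails the run):
1. all four half-shells lie in the pulled-out tray (value of joint waste_tray above 0.05 m and x of shell_1 in the frame of tray_floor between -0.125 and 0.125 m and y of shell_1 in the frame of tray_floor between -0.097 and 0.097 m and z of shell_1 in the frame of tray_floor between -0.006 and 0.036 m and x of shell_2 in the frame of tray_floor between -0.125 and 0.125 m and y of shell_2 in the frame of tray_floor between -0.097 and 0.097 m and z of shell_2 in the frame of tray_floor between -0.006 and 0.036 m and x of shell_3 in the frame of tray_floor between -0.125 and 0.125 m and y of shell_3 in the frame of tray_floor between -0.097 and 0.097 m and z of shell_3 in the frame of tray_floor between -0.006 and 0.036 m and x of shell_4 in the frame of tray_floor between -0.125 and 0.125 m and y of shell_4 in the frame of tray_floor between -0.097 and 0.097 m and z of shell_4 in the frame of tray_floor between -0.006 and 0.036 m), for 0.2 s.
2. the tray is pushed fully home (value of joint waste_tray below 0.005 m), for 0.2 s.
At the end, for the whole second after the job is handed in: The tray is home (within 5 mm of its stop) and all four half-shells lie inside it (value of joint waste_tray below 0.005 m and x of shell_1 in the frame of tray_floor between -0.125 and 0.125 m and y of shell_1 in the frame of tray_floor between -0.097 and 0.097 m and z of shell_1 in the frame of tray_floor between -0.006 and 0.036 m and x of shell_2 in the frame of tray_floor between -0.125 and 0.125 m and y of shell_2 in the frame of tray_floor between -0.097 and 0.097 m and z of shell_2 in the frame of tray_floor between -0.006 and 0.036 m and x of shell_3 in the frame of tray_floor between -0.125 and 0.125 m and y of shell_3 in the frame of tray_floor between -0.097 and 0.097 m and z of shell_3 in the frame of tray_floor between -0.006 and 0.036 m and x of shell_4 in the frame of tray_floor between -0.125 and 0.125 m and y of shell_4 in the frame of tray_floor between -0.097 and 0.097 m and z of shell_4 in the frame of tray_floor between -0.006 and 0.036 m); the robot touches nothing.
It fails at once if a half-shell is picked up: raised more than 25 mm above the board's top (z of any of shell_1, shell_2, shell_3, shell_4 in the frame of board_edge above 0.025 m).
It fails at once if the nutcracker, the dish of kernels or the bowl of nuts is shifted by more than 15 mm (distance of any of nutcracker, kernel_dish, nut_bowl from where it was at the start of the episode above 0.015 m).
It also fails if it takes over 64 s, if anything falls off the work surface, if the arm or the gripper's body presses on something with over 40 N, if the wrist force passes 120 N, or if a joint passes its speed limit or range.

ROBOT

A 6-joint arm with a two-finger parallel gripper is mounted at the origin on the work surface; the furniture and walls round the work are solid. World frame = base frame: x ahead of the robot, y to its left, z up, the work surface at z = 0. Lengths are in mm, angles in rad, forces in N, time in s.
With the tool pointing down it reaches from about 275 to 750 mm from the base axis. Payload 10.2 kg.
Tool frame: the origin (TCP) lies at the very end of the fingers, on their centre line; the grasp point (between the pads) lies 19 mm behind it; z points along the fingers, y is the line along which they close (so a half turn about z gives the same grasp; the last joint's range is limited). The gripper opens to 85 mm and grips with 20 to 120 N. Pads are 22 mm wide; open, the fingers measure 114 mm over their backs; the gripper's body (76 mm by 85 mm) begins 54 mm behind the grasp point. The pads swing forward as they close: fully open they stand 13 mm farther back than shut.
Start: joints at [1.117, 0.313, 1.498, -0, 1.331, -0.223], TCP at [120.11, 511.082, 231.294] pointing down, gripper open.
Joint ranges: [-2.94, 2.94], [-0.97, 2.17], [0.19, 2.56], [-1.23, 4.37], [0.02, 3.11], [-2.88, 2.88]. Speed limits (rad/s): [2.39, 2.39, 3.01, 3.14, 3.14, 3.14].

INTERFACE

Orientations are given as a unit quaternion [w, x, y, z].
In Python, from rig import ctrl, vision gives the robot as it stands. The module is installed in compiled form; this text tells all that it offers.
- The arm moves only by the tool play_rows, never from a script. Its arguments are lists of equal length, an entry for each row: "translation": the shift along the tool's x, y, z in m, a list of three; "rotation": the turn, a rotation vector about the tool's x, y, z in rad, a list of three; "gripper": the gripper's target within -1 to 1 (shut at 1, half-way at 0, fully open at -1). A call has 1 to 10 rows; each row is the pose to reach, as a shift and turn from the pose commanded when the call began, along the tool's axes at that moment; what a row does not reach only later rows make up. A row lasts 1/8 s, in which the tool goes at most 62.5 mm and 10.7 degrees, less where a joint would pass 70% of its speed; a pose out of reach is approached as far as the arm can. A call with a gripper value outside its range is refused whole. The fingers move at their own pace and stop on an object; "force" is the grip in N (left out, the last holds). Time passes only in rows, so rows that repeat a pose let the fingers close. It gives the time, the measured TCP pose, the force, the opening and the grip force at its end, in the units of the state.
- ctrl.sense(): the state, without advancing time (a new reading comes with each control period).
- vision.capture(name): name is "side" or "top" or "wrist"; returns a dict with "pixels" (384x512x3 uint8, red, green, blue), "vfov" (degrees; the focal length in pixels is half the picture's height over the tangent of half this angle, whatever the lens; pixels are square), "cx", "cy" (the principal point, pixels), "rvec" (rotation vector, rad) and "tvec" (3), from world to camera coordinates, as OpenCV has them; the wrist camera has in their place "mount" (4x4, takes a point from camera to tool coordinates, whose origin is the TCP and whose axes are the flange's). Camera axes: x right, y down, z forward; pixel columns grow to the right and rows downward; lengths in mm; the calibration is good to about 2 mm. A picture is of the moment at which its call begins: read the wrist's pose just before it. There is no depth.
- ctrl.finish_job(): hands the job in; it is judged then, once.
The state is a dict: "time_s": time; "joints": joint angles; "dq": joint speeds; "tau": joint torques, N m; "eef_pos": TCP position; "ee_rot": TCP orientation; "force": force on the tool from outside, world axes, zero at the start; "wrist_torque": the same for the moment, N m; "grip_width": opening from 0.0 (shut) to 1.0 (fully open); "grip_force": force on a finger pad.
Only numpy, scipy, OpenCV 4.12 (cv2) and the standard library are available. Lean on these libraries where they do the work, as an engineer would, in place of code of your own. Each camera call takes 0.05 s, during which the arm holds its last target. There are 200 camera calls.

## Working session

There is one attempt and no reset: what is moved stays moved. The work goes in short steps, Python scripts to look and compute and a tool call to move; the robot and the scene stay as the last step left them, time stands still between calls to the robot, and variables do not carry over. Pictures are saved under pics/ and viewed, at most 10 in all, crops included, and the job is handed in when it is done.

Besides the shell and the picture viewer there is one more tool, called as name(argument=value, ...) on one line, values as JSON. play_rows: Moves the arm, as the interface text tells. Its arguments: {"type":"object","properties":{"translation":{"type":"array"},"rotation":{"type":"array"},"gripper":{"type":"array"},"force":{"type":"number"}},"required":["translation","rotation","gripper"]}

```bash
ls; mkdir -p pics; python3 - <<'E'
from rig import ctrl, vision
import cv2,pickle
s=ctrl.sense();print(s)
d={}
for n in("side","top"):
    c=vision.capture(n);d[n]=c;cv2.imwrite(f"pics/{n}0.png",c["pixels"][:,:,::-1]);print(n,{k:v for k,v in c.items() if k!="pixels"})
pickle.dump(d,open("c0.pkl","wb"))
E
```

```text
pics
{'time_s': 0.0, 'joints': array([ 1.11658475e+00,  3.13501388e-01,  1.49843428e+00, -1.09734978e-05,
        1.33103277e+00, -2.23418209e-01]), 'dq': array([-8.41944225e-04, -2.38120957e-03, -5.49107781e-04, -1.70849831e-05,
       -4.31104162e-04,  8.41679269e-05]), 'tau': array([ 1.23557766e-03, -4.12262893e+01, -2.59748483e+01, -1.58913313e-04,
        4.10965935e-03,  1.10784998e-05]), 'eef_pos': array([119.99915408, 510.83159047, 230.70984815]), 'ee_rot': array([-2.23608359e-04,  1.15139417e-01,  9.93349104e-01, -6.50555746e-04]), 'force': array([-1.04860681,  0.83096834, -0.43113205]), 'wrist_torque': array([-0.04342702,  0.00497552, -0.04121533]), 'grip_force': 0.0, 'grip_width': 0.9981284286018305}
side {'vfov': 51.19065752830059, 'cx': 254.92820060761449, 'cy': 191.88517705997552, 'rvec': array([ 2.07111938, -0.52263171,  0.29495188]), 'tvec': array([-545.54439997,  165.28528774,  946.29661038])}
top {'vfov': 57.23918670088699, 'cx': 252.53858014193233, 'cy': 199.72015765874866, 'rvec': array([ 2.21179141, -2.18560682,  0.05292009]), 'tvec': array([-106.74262263,  539.20723116,  895.49809657])}
```

View pics/top0.png

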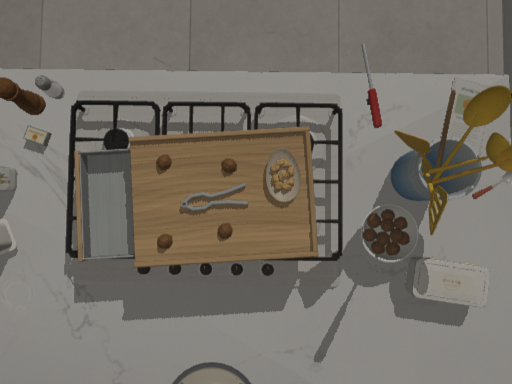

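View pics/side0.png

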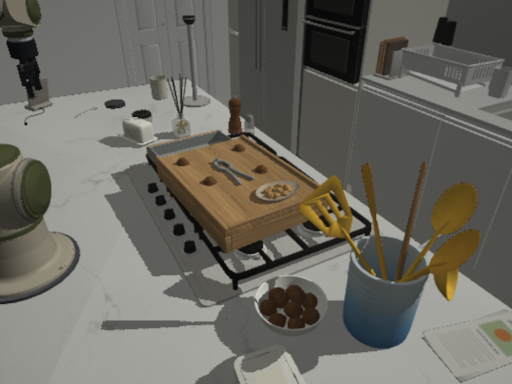

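The top view shows the shells near (164,162), (229,165), (165,241) and (225,230), with the nutcracker from (183,203) to (247,190). The dish is at (283,176), the open board edge at column ~132, and the tray front at column ~79. In the side view the shells are near (182,161), (239,148), (261,169) and (209,181).

```bash
cat >h.py <<'E'
import numpy as np,cv2
def cam(c):
    h,w=c["pixels"].shape[:2];f=h/2/np.tan(np.radians(c["vfov"]/2))
    K=np.array([[f,0,c["cx"]],[0,f,c["cy"]],[0,0,1]]);R=cv2.Rodrigues(np.array(c["rvec"]))[0]
    return K,R,np.array(c["tvec"],float)
def plane(c,uv,z):
    K,R,t=cam(c);o=-R.T@t;d=R.T@np.linalg.inv(K)@np.array([*uv,1.]);return o+d*(z-o[2])/d[2]
def proj(c,p):
    K,R,t=cam(c);q=K@(R@np.array(p,float)+t);return q[:2]/q[2]
def tri(ca,a,cb,b):
    P=[np.c_[K@R,K@t] for K,R,t in(cam(ca),cam(cb))]
    X=cv2.triangulatePoints(P[0],P[1],np.array(a,float).reshape(2,1),np.array(b,float).reshape(2,1));return (X[:3]/X[3]).ravel()
def blobs(c,vmax=95,amin=25,amax=400,roi=None):
    hsv=cv2.cvtColor(c["pixels"],cv2.COLOR_RGB2HSV)
    m=((hsv[...,2]<vmax)&(hsv[...,1]>90)&(hsv[...,0]<20)).astype(np.uint8)
    if roi: z=np.zeros_like(m);x0,y0,x1,y1=roi;z[y0:y1,x0:x1]=m[y0:y1,x0:x1];m=z
    n,l,s,ce=cv2.connectedComponentsWithStats(m)
    return [(ce[i].round(1),s[i,4]) for i in range(1,n) if amin<=s[i,4]<=amax]
E
python3 - <<'E'
import pickle;from h import *
d=pickle.load(open("c0.pkl","rb"));T,S=d["top"],d["side"]
bt=blobs(T,roi=(135,140,310,262));bs=blobs(S,roi=(150,135,300,195));print(bt);print(bs)
for (a,n) in bt:
    r=[]
    for b,m in bs:
        X=tri(T,a,S,b);e=np.linalg.norm(proj(T,X)-a)+np.linalg.norm(proj(S,X)-b);r.append((e,X.round(1)))
    print(a,min(r,key=lambda x:x[0]))
# edges: wood mask rows
hsv=cv2.cvtColor(T["pixels"],cv2.COLOR_RGB2HSV)
w=((hsv[...,0]<22)&(hsv[...,1]>70)&(hsv[...,2]>70))
for r in range(130,270,10): 
    x=np.where(w[r,60:330])[0]+60; 
    runs=np.split(x,np.where(np.diff(x)>2)[0]+1); print(r,[(q[0],q[-1]) for q in runs if len(q)>2])
for c in range(80,320,25):
    x=np.where(w[100:290,c])[0]+100
    runs=np.split(x,np.where(np.diff(x)>2)[0]+1); print("c",c,[(q[0],q[-1]) for q in runs if len(q)>2])
E
python3 -c "
import cv2
a=cv2.imread('pics/top0.png')[115:280,65:330];cv2.imwrite('pics/topc.png',cv2.resize(a,None,fx=3,fy=3,interpolation=cv2.INTER_CUBIC))"
```

```text
[(array([164.9, 141.5]), np.int32(240)), (array([306.6, 175.8]), np.int32(190)), (array([162.7, 164.4]), np.int32(199)), (array([227.9, 167.6]), np.int32(198)), (array([272.6, 194.4]), np.int32(239)), (array([214.7, 196.8]), np.int32(156)), (array([282.2, 189.2]), np.int32(25)), (array([211.5, 208.7]), np.int32(231)), (array([224.1, 232.3]), np.int32(177)), (array([163.8, 243.2]), np.int32(191)), (array([286.3, 258. ]), np.int32(58))]
[(array([271.9, 157.8]), np.int32(240)), (array([237.1, 148.3]), np.int32(58)), (array([180.7, 162.2]), np.int32(68)), (array([223.9, 174. ]), np.int32(77)), (array([259.3, 169.7]), np.int32(77)), (array([241.8, 176.6]), np.int32(29)), (array([207. , 181.6]), np.int32(74))]
[164.9 141.5] (np.float64(5.144531402976678), array([697.9, 126.9,   7.7]))
[306.6 175.8] (np.float64(11.322490340044506), array([ 566.9, -200. ,  230.2]))
[162.7 164.4] (np.float64(0.6056664610214986), array([615.7, 107.7, 112.3]))
[227.9 167.6] (np.float64(0.43821761043447666), array([609.9, -42.7, 111.6]))
[272.6 194.4] (np.float64(3.9611806402076946), array([ 549.2, -144.7,  175.
[... 1844 characters left out ...]
4(78), np.int64(82)), (np.int64(135), np.int64(252))]
c 80 [(np.int64(200), np.int64(261))]
c 105 []
c 130 [(np.int64(137), np.int64(155))]
c 155 [(np.int64(135), np.int64(265))]
c 180 [(np.int64(134), np.int64(264))]
c 205 [(np.int64(133), np.int64(192)), (np.int64(197), np.int64(204)), (np.int64(210), np.int64(262))]
c 230 [(np.int64(131), np.int64(166)), (np.int64(174), np.int64(187)), (np.int64(193), np.int64(199)), (np.int64(205), np.int64(230)), (np.int64(236), np.int64(261))]
c 255 [(np.int64(129), np.int64(259))]
c 280 [(np.int64(128), np.int64(147)), (np.int64(158), np.int64(167)), (np.int64(171), np.int64(190)), (np.int64(201), np.int64(258))]
c 305 [(np.int64(127), np.int64(256))]
```

View pics/topc.png

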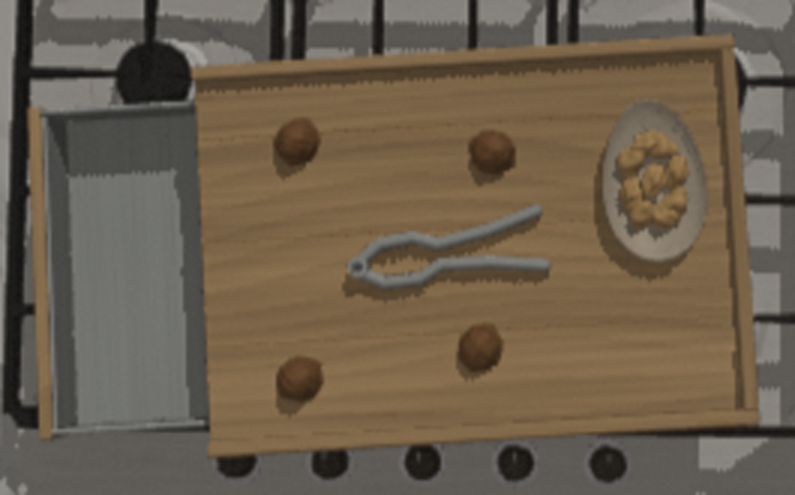

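The crop shows the shell centres at top pixels (163.3,162), (229,165.7), (225,230.7) and (164.7,241.3). The nutcracker spans (182,204) to (247,184), and the dish lies between columns 265 and 300. Next I need the board height, from corners seen in both views.

```bash
python3 -c "
import cv2
a=cv2.imread('pics/side0.png')[125:255,140:340];cv2.imwrite('pics/sidec.png',cv2.resize(a,None,fx=4,fy=4,interpolation=cv2.INTER_CUBIC))"
```

```text
(no output)
```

View pics/sidec.png

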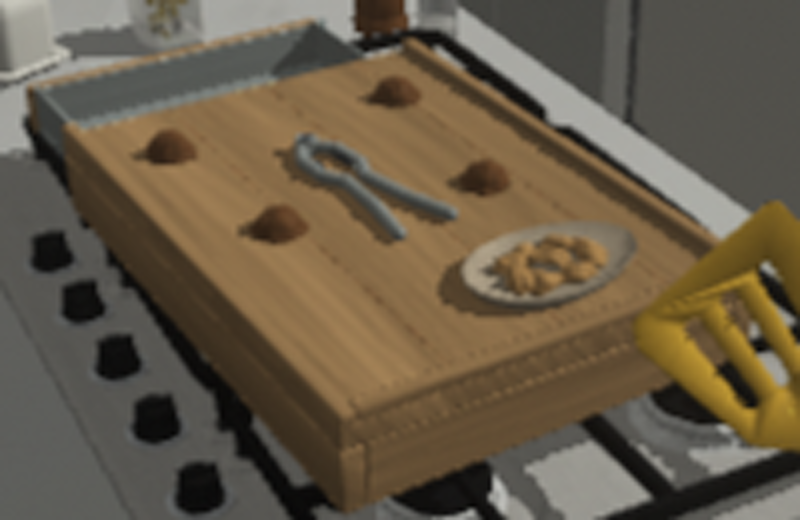

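The side crop shows the lip-top corners at (158,156), (242,135) and (226,236), and the tray-front top corners at (147,148) and (217,130). The shells stand at (183,161), (238,148), (261,169) and (209,180).

```bash
python3 - <<'E'
import pickle;from h import *
d=pickle.load(open("c0.pkl","rb"));T,S=d["top"],d["side"]
for n,a,b in [("NR",(317.3,255),(225.8,235.8)),("NL",(135,266.7),(157.5,156.5)),("FL",(129.3,138.3),(242,135)),("TFn",(79,260.7),(147,148)),("TFf",(75.7,151),(217.5,130.5)),
 ("sFL",(163.3,162),(238.7,147.7)),("sFR",(229,165.7),(261.3,169)),("sNR",(225,230.7),(209.3,180.5)),("sNL",(164.7,241.3),(182.7,161.7)),("hinge",(183.5,203.5),(216,160)),
 ("h1",(247,190),(0,0)),("h2",(247,203),(0,0))]:
    if b[0]: X=tri(T,a,S,b);print(n,X.round(1),(proj(T,X)-a).round(1))
    print("   at z110",plane(T,a,110).round(1))
E
```

```text
NR [ 410.7 -252.2   99.1] [ 0.2 -0.4]
   at z110 [ 411.1 -249.8  110. ]
NL [383.6 163.4 115.2] [ 0.5 -1.4]
   at z110 [379.7 166.2 110. ]
FL [673.6 186.5 113.9] [-0.1  0.3]
   at z110 [675.2 187.5 110. ]
TFn [389.4 308.3  80.4] [ 0.2 -0.6]
   at z110 [391.8 294.4 110. ]
TFf [647.4 324.9  83.3] [-0.3  0.6]
   at z110 [644.  310.8 110. ]
sFL [620.7 106.2 113.8] [ 0.1 -0.2]
   at z110 [620.8 107.4 110. ]
sFR [614.4 -45.5 114. ] [ 0.2 -0.4]
   at z110 [614.1 -44.8 110. ]
sNR [464.1 -38.1 114.8] [-0.   0.1]
   at z110 [464.  -37.8 110. ]
sNL [439.2  98.6 113.8] [ 0.1 -0.3]
   at z110 [438.2  99.8 110. ]
hinge [525.   57.3 117. ] [-0.  0.]
   at z110 [525.3  58.6 110. ]
   at z110 [558.2 -87.1 110. ]
   at z110 [528.2 -87.5 110. ]
```

play_rows(translation=[[-0.06, -0.032, 0], [-0.12, -0.064, 0.005], [-0.18, -0.097, 0.01], [-0.24, -0.129, 0.02], [-0.3, -0.161, 0.03], [-0.36, -0.194, 0.04], [-0.42, -0.226, 0.05], [-0.475, -0.258, 0.05], [-0.53, -0.29, 0.05], [-0.585, -0.319, 0.05]], rotation=[[0, 0, 0.127], [0, 0, 0.254], [0, 0, 0.38], [0, 0, 0.507], [0, 0, 0.634], [0, 0, 0.761], [0, 0, 0.888], [0, 0, 1.014], [0, 0, 1.141], [0, 0, 1.268]], gripper=[0.5, 0.5, 0.5, 0.5, 0.5, 0.5, 0.5, 0.5, 0.5, 0.5])

```text
time_s: 1.35
eef_pos: [584.8, 94.6, 181.3]
ee_rot: [-0.0, 0.683, 0.731, -0.0]
force: [0.5, 1.5, -0.0]
grip_width: 0.248
grip_force: 0.0
```

play_rows(translation=[[0, 0, 0], [0, 0, 0]], rotation=[[0, 0, 0], [0, 0, 0]], gripper=[0.5, 0.5])

```text
time_s: 1.6
eef_pos: [583.2, 96.5, 181.2]
ee_rot: [-0.001, 0.681, 0.732, -0.0]
force: [0.7, -0.3, 0.2]
grip_width: 0.253
grip_force: 0.0
```

```bash
cat >>h.py <<'E'
def board(p,E=(527.5,176),s=0.072):
    d=np.array(p[:2])-E;c=np.sqrt(1-s*s);return np.array([c*d[0]+s*d[1],-s*d[0]+c*d[1]])
def wray(c,s,uv,z):
    from scipy.spatial.transform import Rotation as Ro
    w,x,y,q=s["ee_rot"];R=Ro.from_quat([x,y,q,w]).as_matrix();M=np.array(c["mount"]);h=384
    f=h/2/np.tan(np.radians(c["vfov"]/2));d=R@M[:3,:3]@np.array([(uv[0]-c["cx"])/f,(uv[1]-c["cy"])/f,1])
    o=np.array(s["eef_pos"])+R@M[:3,3];return o+d*(z-o[2])/d[2]
E
python3 - <<'E'
from rig import ctrl,vision
from h import *
import pickle
s=ctrl.sense();c=vision.capture("wrist");pickle.dump((s,c),open("w1.pkl","wb"))
cv2.imwrite("pics/w1.png",c["pixels"][:,:,::-1])
print(s["eef_pos"],s["ee_rot"],s["grip_width"],s["time_s"],board(s["eef_pos"]),c["mount"],c["vfov"])
E
```

```text
[583.1798449   96.52491341 181.2260088 ] [-5.52771015e-04  6.81025478e-01  7.32259424e-01 -3.57759517e-04] 0.2528275671587595 1.6 [ 49.81312898 -83.27776833] [[ 4.23949324e-04 -9.54184105e-01 -2.99219842e-01  7.65860328e+01]
 [ 9.99999482e-01  6.81280820e-04 -7.55692615e-04  2.87700793e-01]
 [ 9.24922620e-04 -2.99219366e-01  9.54183900e-01 -1.43472924e+02]
 [ 0.00000000e+00  0.00000000e+00  0.00000000e+00  1.00000000e+00]] 70.21559655497252
```

View pics/w1.png

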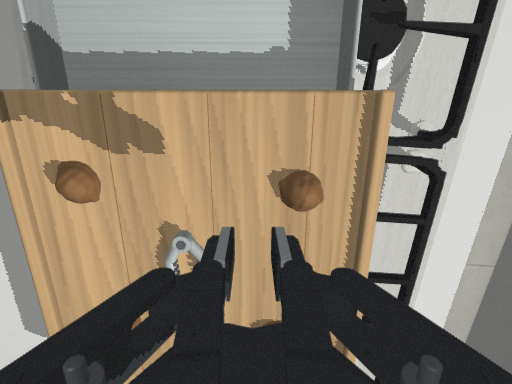

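The wrist view shows the open edge as a level line at row ~91, so the tool yaw matches the board. The far lip's outer corner is at (393,93), and the shells are at (300,190) and (78,182). The hinge is at (181,245).

```bash
python3 - <<'E'
from h import *
import pickle
s,c=pickle.load(open("w1.pkl","rb"))
for n,uv,z in[("edgeL",(30,91),104),("edgeR",(370,91),104),("lip",(393,93),112),("FL",(300,190),112),("NL",(78,182),112),("hinge",(181,245),117)]:
    X=wray(c,s,uv,z);print(n,X.round(1),board(X).round(1))
E
```

```text
edgeL [407.8 169.3 104. ] [-119.9    1.9]
edgeR [666.2 188.1 104. ] [139.3   2.1]
lip [680.2 187.4 112. ] [153.1   0.4]
FL [621.4 108.1 112. ] [ 88.8 -74.5]
NL [441.  101.6 112. ] [-91.6 -67.9]
hinge [525.4  53.3 117. ] [ -11.  -122.3]
```

play_rows(translation=[[-0.039, 0.038, 0], [-0.039, 0.038, 0.03], [-0.039, 0.038, 0.055], [-0.039, 0.038, 0.066], [-0.039, 0.038, 0.07], [-0.039, 0.038, 0.07]], rotation=[[0, 0, 0], [0, 0, 0], [0, 0, 0], [0, 0, 0], [0, 0, 0], [0, 0, 0]], gripper=[0.5, 0.5, 0.5, 0.5, 0.5, 0.5])

```text
time_s: 2.4
eef_pos: [624.6, 60.4, 112.5]
ee_rot: [0.0, 0.681, 0.732, 0.0]
force: [-0.6, -1.0, 0.3]
grip_width: 0.253
grip_force: 0.0
```

play_rows(translation=[[0, 0, 0.001], [0, 0, 0.002], [0, 0, 0.003], [0, 0, 0.003]], rotation=[[0, 0, 0], [0, 0, 0], [0, 0, 0], [0, 0, 0]], gripper=[0.5, 0.5, 0.5, 0.5])

```text
time_s: 2.9
eef_pos: [624.5, 60.1, 109.2]
ee_rot: [0.0, 0.681, 0.732, 0.0]
force: [-1.0, -0.4, 3.8]
grip_width: 0.243
grip_force: 1.8
```

play_rows(translation=[[0, 0, 0.001], [0, 0, 0.001]], rotation=[[0, 0, 0], [0, 0, 0]], gripper=[0.5, 0.5])

```text
time_s: 3.15
eef_pos: [624.5, 60.1, 109.1]
ee_rot: [0.0, 0.681, 0.732, 0.0]
force: [-4.9, -0.6, 10.7]
grip_width: 0.247
grip_force: 5.3
```

```bash
python3 - <<'E'
from rig import ctrl,vision
import cv2
a=vision.capture("wrist")["pixels"];b=vision.capture("side")["pixels"]
b=cv2.resize(b[100:220,170:300],(400,370),interpolation=cv2.INTER_CUBIC);a=cv2.resize(a,(400,300))
cv2.imwrite("pics/w2.png",cv2.hconcat([a,b[:300]])[:,:,::-1])
E
```

```text
(no output)
```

View pics/w2.png

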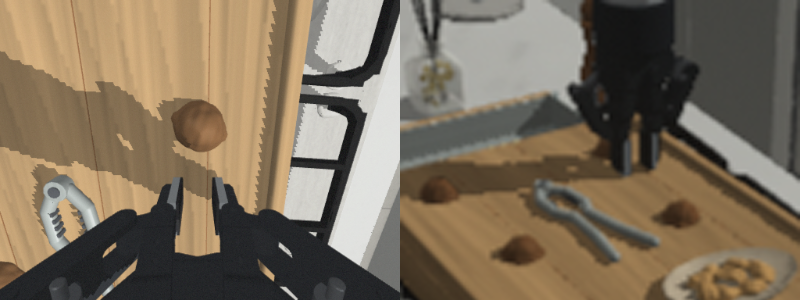

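The fingertips rest on the board at TCP z ≈ 109, with the shell centred ahead of them at (200,125). I'll lift 3 mm and sweep.

play_rows(translation=[[0, 0, -0.003], [0.012, 0, -0.003], [0.024, 0, -0.003], [0.036, 0, -0.003], [0.048, 0, -0.003], [0.06, 0, -0.003], [0.072, 0, -0.003], [0.083, 0, -0.003], [0.093, 0, -0.003], [0.1, 0, -0.003]], rotation=[[0, 0, 0], [0, 0, 0], [0, 0, 0], [0, 0, 0], [0, 0, 0], [0, 0, 0], [0, 0, 0], [0, 0, 0], [0, 0, 0], [0, 0, 0]], gripper=[0.5, 0.5, 0.5, 0.5, 0.5, 0.5, 0.5, 0.5, 0.5, 0.5])

```text
time_s: 4.5
eef_pos: [617.1, 160.5, 110.7]
ee_rot: [-0.0, 0.681, 0.732, 0.0]
force: [0.1, 0.0, -0.8]
grip_width: 0.253
grip_force: 0.0
```

play_rows(translation=[[0.007, 0, 0], [0.014, 0, 0], [0.021, 0, 0], [0.028, 0, 0], [0.034, 0, 0], [0.037, 0, 0], [0.037, 0, 0]], rotation=[[0, 0, 0], [0, 0, 0], [0, 0, 0], [0, 0, 0], [0, 0, 0], [0, 0, 0], [0, 0, 0]], gripper=[0.5, 0.5, 0.5, 0.5, 0.5, 0.5, 0.5])

```text
time_s: 5.38
eef_pos: [614.5, 196.9, 110.7]
ee_rot: [0.0, 0.681, 0.732, -0.0]
force: [0.3, 0.3, 0.3]
grip_width: 0.255
grip_force: 0.0
```

```bash
python3 - <<'E'
from rig import ctrl,vision
from h import *
a=vision.capture("wrist")["pixels"];c=vision.capture("top");s=ctrl.sense();print(board(s["eef_pos"]),s["eef_pos"])
b=cv2.resize(c["pixels"][115:280,65:330],(400,249),interpolation=cv2.INTER_CUBIC);a=cv2.resize(a,(332,249))
cv2.imwrite("pics/w3.png",cv2.hconcat([a,b])[:,:,::-1])
E
```

```text
[88.28288759 14.2657757 ] [614.52662516 196.58511867 110.69716435]
```

View pics/w3.png

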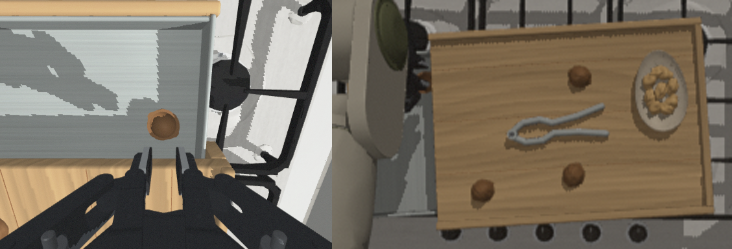

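The first shell lies in the tray at wrist crop (163,125), and the other three are undisturbed. Next is the near-left shell.

play_rows(translation=[[0, 0, -0.045], [-0.04, -0.06, -0.045], [-0.08, -0.12, -0.045], [-0.12, -0.165, -0.045], [-0.134, -0.181, -0.045], [-0.134, -0.181, -0.045], [-0.134, -0.181, -0.02], [-0.134, -0.181, 0], [-0.134, -0.181, 0]], rotation=[[0, 0, 0], [0, 0, 0], [0, 0, 0], [0, 0, 0], [0, 0, 0], [0, 0, 0], [0, 0, 0], [0, 0, 0], [0, 0, 0]], gripper=[0.5, 0.5, 0.5, 0.5, 0.5, 0.5, 0.5, 0.5, 0.5])

```text
time_s: 6.6
eef_pos: [444.2, 50.4, 110.4]
ee_rot: [-0.0, 0.681, 0.732, -0.0]
force: [-0.0, 0.1, 0.3]
grip_width: 0.25
grip_force: 0.0
```

play_rows(translation=[[0.012, 0, 0], [0.024, 0, 0], [0.036, 0, 0], [0.048, 0, 0], [0.06, 0, 0], [0.072, 0, 0], [0.083, 0, 0], [0.093, 0, 0], [0.1, 0, 0], [0.107, 0, 0]], rotation=[[0, 0, 0], [0, 0, 0], [0, 0, 0], [0, 0, 0], [0, 0, 0], [0, 0, 0], [0, 0, 0], [0, 0, 0], [0, 0, 0], [0, 0, 0]], gripper=[0.5, 0.5, 0.5, 0.5, 0.5, 0.5, 0.5, 0.5, 0.5, 0.5])

```text
time_s: 7.85
eef_pos: [435.9, 157.2, 110.7]
ee_rot: [0.0, 0.681, 0.732, 0.0]
force: [0.0, 0.3, 0.2]
grip_width: 0.25
grip_force: 0.0
```

play_rows(translation=[[0.007, 0, 0], [0.014, 0, 0], [0.021, 0, 0], [0.027, 0, 0], [0.027, 0, 0]], rotation=[[0, 0, 0], [0, 0, 0], [0, 0, 0], [0, 0, 0], [0, 0, 0]], gripper=[0.5, 0.5, 0.5, 0.5, 0.5])

```text
time_s: 8.48
eef_pos: [433.9, 184.1, 110.7]
ee_rot: [0.0, 0.681, 0.732, -0.0]
force: [0.6, 0.1, 0.2]
grip_width: 0.25
grip_force: 0.0
```

play_rows(translation=[[0, 0, -0.045], [-0.06, 0.004, -0.045], [-0.12, 0.008, -0.045], [-0.18, 0.012, -0.045], [-0.24, 0.015, -0.045], [-0.274, 0.015, -0.045], [-0.274, 0.015, -0.045], [-0.274, 0.015, -0.02], [-0.274, 0.015, 0], [-0.274, 0.015, 0]], rotation=[[0, 0, 0], [0, 0, 0], [0, 0, 0], [0, 0, 0], [0, 0, 0], [0, 0, 0], [0, 0, 0], [0, 0, 0], [0, 0, 0], [0, 0, 0]], gripper=[0.5, 0.5, 0.5, 0.5, 0.5, 0.5, 0.5, 0.5, 0.5, 0.5])

```text
time_s: 9.72
eef_pos: [468.5, -87.5, 110.4]
ee_rot: [-0.0, 0.681, 0.732, -0.0]
force: [0.4, 0.1, -0.3]
grip_width: 0.251
grip_force: 0.0
```

```bash
python3 - <<'E'
from rig import ctrl,vision
from h import *
a=vision.capture("wrist")["pixels"];c=vision.capture("top");s=ctrl.sense();print(board(s["eef_pos"]),s["eef_pos"])
b=cv2.resize(c["pixels"][115:280,65:330],(400,249),interpolation=cv2.INTER_CUBIC);a=cv2.resize(a,(332,249))
cv2.imwrite("pics/w4.png",cv2.hconcat([a,b])[:,:,::-1])
E
```

```text
[ -77.7579852  -258.78408796] [468.57627972 -87.71102296 110.76594669]
```

View pics/w4.png

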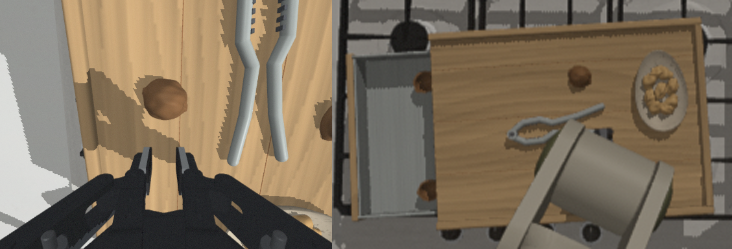

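Two shells lie in the tray at the edge, and the next one, at (165,98), is centred ahead of the fork. I'll veer inwards past the hinge so it doesn't drop onto the earlier shell.

play_rows(translation=[[0.012, 0, 0], [0.026, 0, 0], [0.041, 0, 0], [0.056, 0, 0], [0.071, 0, 0], [0.086, 0, 0], [0.101, 0, 0], [0.116, 0, 0], [0.13, 0, 0], [0.142, 0, 0]], rotation=[[0, 0, 0], [0, 0, 0], [0, 0, 0], [0, 0, 0], [0, 0, 0], [0, 0, 0], [0, 0, 0], [0, 0, 0], [0, 0, 0], [0, 0, 0]], gripper=[0.5, 0.5, 0.5, 0.5, 0.5, 0.5, 0.5, 0.5, 0.5, 0.5])

```text
time_s: 11.08
eef_pos: [458.4, 54.1, 110.7]
ee_rot: [-0.0, 0.681, 0.732, -0.0]
force: [0.2, -0.2, 0.6]
grip_width: 0.249
grip_force: 0.1
```

play_rows(translation=[[0.01, 0.003, 0], [0.02, 0.006, 0], [0.03, 0.009, 0], [0.04, 0.012, 0], [0.05, 0.016, 0], [0.06, 0.02, 0], [0.07, 0.024, 0], [0.08, 0.028, 0], [0.09, 0.031, 0], [0.097, 0.033, 0]], rotation=[[0, 0, 0], [0, 0, 0], [0, 0, 0], [0, 0, 0], [0, 0, 0], [0, 0, 0], [0, 0, 0], [0, 0, 0], [0, 0, 0], [0, 0, 0]], gripper=[0.5, 0.5, 0.5, 0.5, 0.5, 0.5, 0.5, 0.5, 0.5, 0.5])

```text
time_s: 12.32
eef_pos: [484.5, 152.9, 110.7]
ee_rot: [-0.0, 0.681, 0.732, -0.0]
force: [-0.1, -0.2, 0.3]
grip_width: 0.25
grip_force: 0.1
```

play_rows(translation=[[0.007, 0, 0], [0.014, 0, 0], [0.021, 0, 0], [0.028, 0, 0], [0.033, 0, 0], [0.033, 0, 0]], rotation=[[0, 0, 0], [0, 0, 0], [0, 0, 0], [0, 0, 0], [0, 0, 0], [0, 0, 0]], gripper=[0.5, 0.5, 0.5, 0.5, 0.5, 0.5])

```text
time_s: 13.08
eef_pos: [481.9, 185.5, 110.7]
ee_rot: [0.0, 0.681, 0.732, -0.0]
force: [-0.4, 0.6, -0.5]
grip_width: 0.25
grip_force: 0.0
```

play_rows(translation=[[0, 0, -0.045], [-0.055, 0.022, -0.045], [-0.11, 0.044, -0.045], [-0.165, 0.067, -0.045], [-0.22, 0.09, -0.045], [-0.265, 0.108, -0.045], [-0.285, 0.116, -0.045], [-0.285, 0.116, -0.045], [-0.285, 0.116, -0.02], [-0.285, 0.116, -0.01]], rotation=[[0, 0, 0], [0, 0, 0], [0, 0, 0], [0, 0, 0], [0, 0, 0], [0, 0, 0], [0, 0, 0], [0, 0, 0], [0, 0, 0], [0, 0, 0]], gripper=[0.5, 0.5, 0.5, 0.5, 0.5, 0.5, 0.5, 0.5, 0.5, 0.5])

```text
time_s: 14.32
eef_pos: [617.4, -89.6, 119.6]
ee_rot: [-0.001, 0.681, 0.732, -0.0]
force: [-0.5, -0.7, -0.3]
grip_width: 0.253
grip_force: 0.0
```

```bash
python3 - <<'E'
from rig import ctrl,vision
from h import *
a=vision.capture("wrist")["pixels"];c=vision.capture("top");s=ctrl.sense();print(board(s["eef_pos"]),s["eef_pos"])
b=cv2.resize(c["pixels"][115:280,65:330],(400,249),interpolation=cv2.INTER_CUBIC);a=cv2.resize(a,(332,249))
cv2.imwrite("pics/w5.png",cv2.hconcat([a,b])[:,:,::-1])
E
```

```text
[  70.71322641 -271.65291538] [617.58870948 -89.8565238  119.94511766]
```

View pics/w5.png

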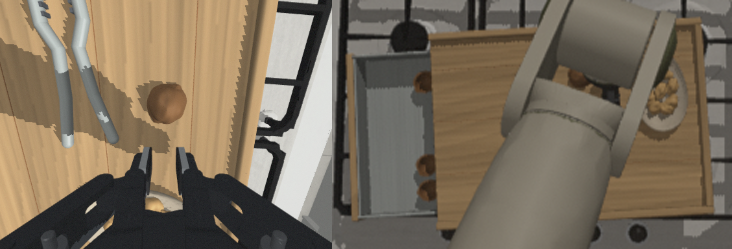

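Three shells are in the tray (top crop (424,82), (428,165), (428,188)). The last one, at (167,103), is centred ahead, and the fork clears the nutcracker and the dish.

play_rows(translation=[[0, 0, 0.009], [0.01, 0, 0.009], [0.024, 0, 0.009], [0.04, 0, 0.009], [0.057, 0, 0.009], [0.074, 0, 0.009], [0.091, 0, 0.009], [0.108, 0, 0.009], [0.125, 0, 0.009], [0.14, 0, 0.009]], rotation=[[0, 0, 0], [0, 0, 0], [0, 0, 0], [0, 0, 0], [0, 0, 0], [0, 0, 0], [0, 0, 0], [0, 0, 0], [0, 0, 0], [0, 0, 0]], gripper=[0.5, 0.5, 0.5, 0.5, 0.5, 0.5, 0.5, 0.5, 0.5, 0.5])

```text
time_s: 15.68
eef_pos: [608.1, 50.0, 111.7]
ee_rot: [-0.0, 0.681, 0.732, -0.0]
force: [-0.6, -0.3, 0.5]
grip_width: 0.249
grip_force: 0.3
```

play_rows(translation=[[0.012, 0, 0], [0.024, -0.003, 0], [0.036, -0.006, 0], [0.048, -0.01, 0], [0.06, -0.014, 0], [0.072, -0.018, 0], [0.084, -0.022, 0], [0.096, -0.026, 0], [0.106, -0.029, 0], [0.114, -0.031, 0]], rotation=[[0, 0, 0], [0, 0, 0], [0, 0, 0], [0, 0, 0], [0, 0, 0], [0, 0, 0], [0, 0, 0], [0, 0, 0], [0, 0, 0], [0, 0, 0]], gripper=[0.5, 0.5, 0.5, 0.5, 0.5, 0.5, 0.5, 0.5, 0.5, 0.5])

```text
time_s: 16.92
eef_pos: [568.8, 161.0, 111.7]
ee_rot: [-0.0, 0.681, 0.732, -0.0]
force: [0.4, -0.8, 0.9]
grip_width: 0.248
grip_force: 0.3
```

play_rows(translation=[[0.007, 0, 0], [0.014, 0, 0], [0.021, 0, 0], [0.028, 0, 0], [0.033, 0, 0], [0.033, 0, 0]], rotation=[[0, 0, 0], [0, 0, 0], [0, 0, 0], [0, 0, 0], [0, 0, 0], [0, 0, 0]], gripper=[0.5, 0.5, 0.5, 0.5, 0.5, 0.5])

```text
time_s: 17.68
eef_pos: [566.6, 193.6, 111.7]
ee_rot: [-0.0, 0.681, 0.732, -0.0]
force: [-0.2, 0.1, 0.6]
grip_width: 0.25
grip_force: 0.0
```

play_rows(translation=[[0, 0, -0.045], [0.04, -0.01, -0.045], [0.08, -0.02, -0.045], [0.12, -0.03, -0.045], [0.15, -0.04, -0.045], [0.165, -0.04, -0.045], [0.165, -0.04, -0.045]], rotation=[[0, 0, 0], [0, 0, 0], [0, 0, 0], [0, 0, 0], [0, 0, 0], [0, 0, 0], [0, 0, 0]], gripper=[0.5, 1, 1, 1, 1, 1, 1])

```text
time_s: 18.55
eef_pos: [515.2, 355.1, 156.6]
ee_rot: [0.0, 0.681, 0.732, -0.0]
force: [-0.0, -0.0, 0.0]
grip_width: 0.001
grip_force: 0.0
```

```bash
python3 - <<'E'
from rig import ctrl,vision
from h import *
import pickle
s=ctrl.sense();a=vision.capture("wrist");c=vision.capture("top");d=vision.capture("side");print(board(s["eef_pos"]),s["eef_pos"])
pickle.dump((s,a,c,d),open("w6.pkl","wb"))
R=lambda p,w,h:cv2.resize(p,(w,h),interpolation=cv2.INTER_CUBIC)
top=cv2.hconcat([R(a["pixels"],400,300),R(d["pixels"][110:230,140:300],400,300)])
b=R(c["pixels"][115:280,45:330],800,463)[:290]
cv2.imwrite("pics/w6.png",cv2.vconcat([top,b])[:,:,::-1])
E
```

```text
[  0.61006853 179.48279814] [515.18572371 355.06089916 156.57904899]
```

View pics/w6.png

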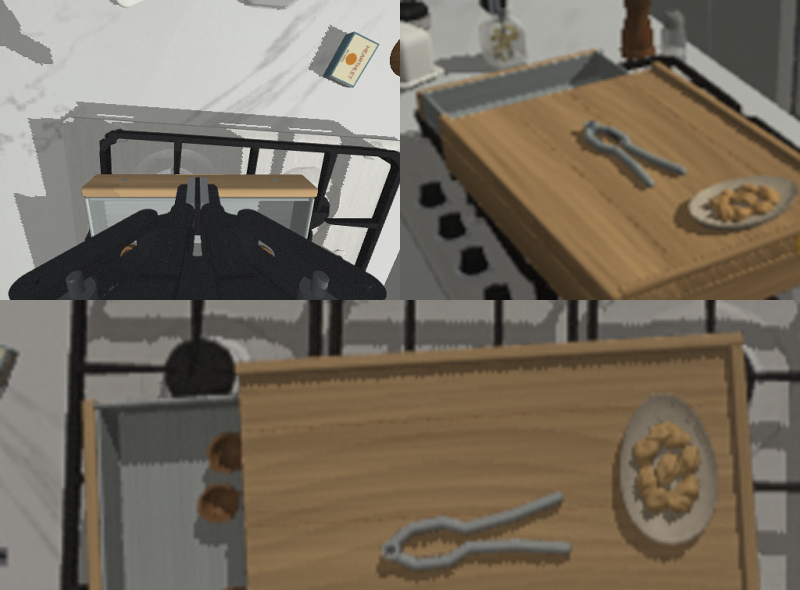

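The board is clear except for the nutcracker and dish. Shells are visible in the tray at (226,452) and (219,502) in the lower crop, with the rest below the crop. The tray panel is at rows 177–195 of the wrist crop; I'll check its face numerically.

```bash
python3 - <<'E'
from h import *
import pickle
s,a,c,d=pickle.load(open("w6.pkl","rb"))
for r in(177,187,195):
  for z in(46,66,84,88):print(r,z,board(wray(a,s,(180*1.28,r*1.28),z)).round(1))
print([b for b in blobs(c,roi=(80,140,137,262),amin=15)])
for p in((75.7,151),(79,260.7)):print(board(plane(c,p,86)).round(1))
E
```

```text
177 46 [-21.7 135.8]
177 66 [-19.9 145.3]
177 84 [-18.3 153.8]
177 88 [-17.9 155.7]
187 46 [-22.  121.3]
187 66 [-20.2 131.9]
187 84 [-18.6 141.5]
187 88 [-18.2 143.6]
195 46 [-22.3 109.4]
195 66 [-20.5 120.9]
195 84 [-18.8 131.3]
195 88 [-18.4 133.6]
[(array([132.9, 142.6]), np.int32(30)), (array([125., 169.]), np.int32(146)), (array([122.4, 186.8]), np.int32(147)), (array([127.3, 224.2]), np.int32(146)), (array([128.1, 240.7]), np.int32(135))]
[131.1 137.8]
[-129.1  139.7]
```

All four shells are in the tray, and the panel face is at board y ≈ 141. I'll lower the closed fingers in front of it and push.

play_rows(translation=[[0, 0, 0.04], [0, 0, 0.07], [0, 0, 0.088], [0, 0, 0.088], [-0.01, 0, 0.088], [-0.02, 0, 0.088], [-0.03, 0, 0.088], [-0.04, 0, 0.088]], rotation=[[0, 0, 0], [0, 0, 0], [0, 0, 0], [0, 0, 0], [0, 0, 0], [0, 0, 0], [0, 0, 0], [0, 0, 0]], gripper=[1, 1, 1, 1, 1, 1, 1, 1])

```text
time_s: 19.7
eef_pos: [518.2, 314.7, 69.5]
ee_rot: [0.0, 0.681, 0.732, 0.001]
force: [0.9, 3.4, 1.8]
grip_width: -0.001
grip_force: 1.5
```

play_rows(translation=[[-0.01, 0, 0], [-0.02, 0, 0], [-0.03, 0, 0], [-0.04, 0, 0], [-0.05, 0, 0], [-0.06, 0, 0], [-0.07, 0, 0], [-0.08, 0, 0], [-0.09, 0, 0], [-0.1, 0, 0]], rotation=[[0, 0, 0], [0, 0, 0], [0, 0, 0], [0, 0, 0], [0, 0, 0], [0, 0, 0], [0, 0, 0], [0, 0, 0], [0, 0, 0], [0, 0, 0]], gripper=[1, 1, 1, 1, 1, 1, 1, 1, 1, 1])

```text
time_s: 20.95
eef_pos: [525.0, 214.7, 68.7]
ee_rot: [-0.0, 0.681, 0.732, -0.0]
force: [0.5, 2.8, 1.6]
grip_width: 0.002
grip_force: 1.5
```

play_rows(translation=[[-0.008, 0, 0], [-0.014, 0, 0], [-0.018, 0, 0], [-0.021, 0, 0], [-0.023, 0, 0], [-0.023, 0, 0]], rotation=[[0, 0, 0], [0, 0, 0], [0, 0, 0], [0, 0, 0], [0, 0, 0], [0, 0, 0]], gripper=[1, 1, 1, 1, 1, 1])

```text
time_s: 21.7
eef_pos: [526.4, 192.1, 68.6]
ee_rot: [-0.0, 0.681, 0.732, -0.0]
force: [0.2, -0.2, -0.3]
grip_width: 0.001
grip_force: 0.0
```

play_rows(translation=[[-0.001, 0, 0], [-0.002, 0, 0], [-0.003, 0, 0]], rotation=[[0, 0, 0], [0, 0, 0], [0, 0, 0]], gripper=[1, 1, 1])

```text
time_s: 22.08
eef_pos: [526.4, 191.8, 68.6]
ee_rot: [-0.002, 0.681, 0.732, 0.002]
force: [-0.2, 19.9, -1.4]
grip_width: 0.004
grip_force: 9.9
```

play_rows(translation=[[-0.001, 0, 0], [-0.002, 0, 0]], rotation=[[0, 0, 0], [0, 0, 0]], gripper=[1, 1])

```text
time_s: 22.32
eef_pos: [526.4, 191.7, 68.7]
ee_rot: [-0.003, 0.681, 0.732, 0.003]
force: [0.2, 31.4, -1.9]
grip_width: -0.001
grip_force: 15.8
```

play_rows(translation=[[-0.001, 0, 0], [-0.002, 0, 0]], rotation=[[0, 0, 0], [0, 0, 0]], gripper=[1, 1])

```text
time_s: 22.58
eef_pos: [526.4, 191.7, 68.7]
ee_rot: [-0.003, 0.681, 0.732, 0.004]
force: [0.7, 43.3, -3.4]
grip_width: 0.0
grip_force: 21.6
```

play_rows(translation=[[0.02, 0, 0], [0.05, 0, 0], [0.08, 0, -0.03], [0.1, 0, -0.08], [0.13, 0, -0.12], [0.18, 0, -0.12], [0.23, 0, -0.12], [0.23, 0, -0.12]], rotation=[[0, 0, 0], [0, 0, 0], [0, 0, 0], [0, 0, 0], [0, 0, 0], [0, 0, 0], [0, 0, 0], [0, 0, 0]], gripper=[1, 1, 1, 1, 1, 1, 1, 1])

```text
time_s: 23.58
eef_pos: [509.3, 417.3, 187.8]
ee_rot: [-0.0, 0.68, 0.733, -0.001]
force: [-0.1, -0.3, -0.2]
grip_width: -0.003
grip_force: 0.0
```

```bash
python3 - <<'E'
from rig import ctrl,vision
from h import *
import pickle
s=ctrl.sense();c=vision.capture("top");print(s["force"],s["eef_pos"])
c0=pickle.load(open("c0.pkl","rb"))["top"]
hsv=cv2.cvtColor(c["pixels"],cv2.COLOR_RGB2HSV);w=((hsv[...,0]<22)&(hsv[...,1]>70)&(hsv[...,2]>40))
for r in(160,190,220,250):
    x=np.where(w[r,60:200])[0]+60;print(r,x[:1],c["pixels"][r,120:138:2,:].tolist())
# loose things: shift since start
A=cv2.cvtColor(c0["pixels"],cv2.COLOR_RGB2GRAY);B=cv2.cvtColor(c["pixels"],cv2.COLOR_RGB2GRAY)
for n,(x,y,X,Y) in dict(cracker=(175,178,255,215),dish=(260,145,305,205),bowl=(355,200,422,265)).items():
    print(n,cv2.minMaxLoc(cv2.matchTemplate(B[y-8:Y+8,x-8:X+8],A[y:Y,x:X],cv2.TM_CCOEFF_NORMED))[1::2])
E
```

```text
[-0.07828453 -0.31189222 -0.16462591] [509.31005036 417.34011363 187.78190198]
160 [131] [[92, 89, 84], [91, 88, 84], [91, 88, 83], [91, 89, 84], [93, 90, 87], [89, 80, 67], [129, 104, 74], [129, 104, 74], [130, 105, 75]]
190 [132] [[138, 134, 128], [140, 136, 131], [96, 93, 88], [89, 87, 81], [88, 84, 79], [88, 85, 81], [109, 88, 63], [119, 96, 67], [117, 94, 66]]
220 [133] [[32, 30, 27], [34, 31, 29], [28, 25, 22], [28, 24, 20], [26, 22, 18], [90, 87, 84], [55, 50, 47], [119, 96, 66], [120, 98, 69]]
250 [135] [[137, 133, 127], [100, 96, 91], [95, 91, 86], [94, 91, 86], [94, 92, 86], [94, 91, 86], [96, 92, 87], [97, 85, 72], [130, 106, 75]]
cracker (0.9976587891578674, (8, 8))
dish (0.9978281259536743, (8, 8))
bowl (0.9991244077682495, (8, 8))
```

The panel is flush and nothing has shifted, so I'm handing in.

```bash
python3 -c "
from rig import ctrl
print(ctrl.finish_job())"
```

```text
the job is handed in; nothing more can be done
None
```

The job is handed in at about 24 s of the 64 s: all four half-shells were swept into the tray, the tray was pushed to its stop, and the nutcracker, dish and bowl show no shift in the top view; no verdict was returned.

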